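# Find the rocking well cover and hold it down

### The arm

A 6-joint arm with a two-finger parallel gripper is mounted at the origin on the work surface. World frame = base frame: x ahead of the robot, y to its left, z up, the work surface at z = 0. Lengths are in mm, angles in degrees, forces in N, time in s.
With the tool pointing down it reaches from about 300 to 850 mm from the base axis. Payload 4.2 kg.
Tool frame: the origin (TCP) lies midway between the tips of the shut fingers; the grasp point (between the pads) lies 19 mm behind it (env.grip_point_offset is the distance from the TCP to the grasp point, in mm); z points along the fingers, x is the direction in which the jaws open and shut, and the axes are right-handed (so a half turn about z gives the same grasp; the last joint's range is limited). The gripper opens to 91 mm and grips with 3 to 60 N. Pads are 32 mm wide; open, the fingers measure 118 mm over their backs; the gripper's body (76 mm by 178 mm) begins 60 mm behind the grasp point.
Start: joints at [-71.62, 18.312, 89.639, -0, 72.044, -1.146], TCP at [192.192, -541.946, 213.976] pointing down, gripper open.
Joint ranges: [-177.97, 177.97], [-48.28, 115.42], [12.27, 149.76], [-77.06, 257.06], [2.81, 150.46], [-146.56, 146.56]. Speed limits (degrees/s): [147.25, 147.25, 180, 180, 180, 180].

### API

Orientations are given as [roll, pitch, yaw] about the fixed x, y, z axes, in that order (R = Rz(yaw) Ry(pitch) Rx(roll)).
In Python, from workcell import env gives the robot as it stands.
- The arm moves only by the shell command python3 -m pendant 'ROWS' [FORCE]. ROWS is JSON, a list of rows, each an object with "xyz": the shift along the tool's x, y, z in m, a list of three; "roll": the turn about the tool's z in degrees; "jaw": the closure, from 0 (fully open) to 1 (shut). A call has exactly 8 rows; each row is the pose to reach, as a shift and turn from the pose commanded when the call began, along the tool's axes at that moment; what a row does not reach only later rows make up. A row lasts 1/8 s, in which the tool goes at most 62.5 mm and 10.7 degrees, less where a joint would pass 70% of its speed; a pose out of reach is approached as far as the arm can. A call with a gripper value outside its range is refused whole. The fingers move at their own pace and stop on an object; FORCE is the grip in N (left out, the last holds). Time passes only in rows, so rows that repeat a pose let the fingers close, or fill a call up. It gives the time, the measured TCP pose, the force and the opening at its end, in the units of the state.
- env.state(): the state, without advancing time (a new reading comes with each control period).
- env.grab_frame(name): name is "scene" or "top" or "wrist"; returns (picture, depth): 420x560x3 uint8, blue, green, red; 420x560 float32, mm along the optical axis (not along the pixel's ray), 0 where there is no reading.
- env.camera_params(name): a dict with "camera_matrix" (3x3 intrinsics, pixels), "D" ([k1, k2, p1, p2, k3] as OpenCV has them; the pictures are not rectified), "cam_to_world" (4x4, takes a point from camera to world coordinates); the wrist camera has in their place "hand_eye" (4x4, takes a point from camera to tool coordinates, whose origin is the TCP and whose axes are the tool frame's). Camera axes: x right, y up, looking along -z (the intrinsics and any distortion apply to the point x, -y, -z); pixel columns grow to the right and rows downward; lengths in mm; the calibration is good to about 2 mm. A picture is of the moment at which its call begins: read the wrist's pose just before it. camera_params takes no time and is no camera call.
- env.job_done(): hands the job in, once; it reports no verdict.
The state is a dict: "time_s": time; "qpos": joint angles; "qvel": joint speeds; "effort": joint torques, N m; "ee_pos": TCP position; "ee_rot": TCP orientation; "force": force on the tool from outside, world axes, zero at the start; "torque": the same for the moment, N m; "gripper_width": finger opening in mm.
Only numpy, scipy, OpenCV 4.12 (cv2) and the standard library are available. Lean on these libraries where they do the work, as an engineer would, in place of code of your own. Each camera call takes 0.05 s, during which the arm holds its last target. There are 200 camera calls.

### The job

One of the four orange covers on the curing tray is not seated and rocks when you press it. With the closed fingertips press the covers to find it, then press that cover down flat onto its seat, and finish while still holding it pressed down there. Do not lift any cover, and leave everything else on the counter where it is.

Things in the scene. Friction and masses are not known exactly. Their poses are not given: they have to be found in the camera images.
- tray: Fixed white plastic curing tray, 176 x 176 mm, top face 38 mm above the counter. Origin: centre of its underside, z up. Four square wells, 54 mm wide and 8 mm deep, with centres 39 mm either way from the tray's centre along its x and y axes.
- cover_1: One of four identical orange covers: a 52 x 52 x 8 mm plate, black dot mid-top, lying in a well of the tray with 1 mm play. Origin: centre of its underside, z up; top 8 mm above. Any of the four may be the loose one. A sound cover lies on a rigid riser 0 to 6.5 mm above the floor of its well (random), and does not give.
- cover_2: One of four identical orange covers: a 52 x 52 x 8 mm plate, black dot mid-top, lying in a well of the tray with 1 mm play. Origin: centre of its underside, z up; top 8 mm above. Any of the four may be the loose one, which lies on a springy pip, 16 mm wide, mid-well, 4 mm above the well's floor: an off-centre press tips it until an edge is down.
- cover_3: One of four identical orange covers: a 52 x 52 x 8 mm plate, black dot mid-top, lying in a well of the tray with 1 mm play. Origin: centre of its underside, z up; top 8 mm above. Any of the four may be the loose one. Pressed on its middle, that one goes straight down 4 mm onto the well's floor, 2 N rising to about 5.5 N, and rises again when let go.
- cover_4: One of four identical orange covers: a 52 x 52 x 8 mm plate, black dot mid-top, lying in a well of the tray with 1 mm play. Origin: centre of its underside, z up; top 8 mm above. Any of the four may be the loose one; how high a cover stands does not tell which. The floor of the wells is 30 mm above the counter.
- cup: Bystander: loose blue silicone mixing cup, 64 mm wide, 50 mm tall, beside the tray. Origin: centre of its underside.
- cube: Bystander: loose clear acrylic display cube, 50 mm, beside the tray. Origin: centre of its underside.
- ring_a: Bystander: loose blue cured resin ring, 24 mm across, 7 mm high, lying on the middle of the tray between the covers. Origin: centre of its underside.
- ring_b: Bystander: loose pink cured resin ring, 24 mm across, 7 mm high, on the counter between robot and tray. Origin: centre of its underside.
- pick: Bystander: loose steel dental pick, 172 mm long, 8 mm thick, on the counter beyond the tray. Origin: under its middle; it lies along its x axis.
Not all that is in view belongs to the job. Leave any purple, white or yellow look-alike of the cover_4 alone.

How it is judged (in metres and radians):
At the end, for the whole second after the job is handed in: The loose cover is down on its well's floor (pushed down from its start by more than 2.2 mm, underside less than 31.5 mm above the counter), level within 0.035 rad, and the fingers press on it with more than 1.5 N (((distance of cover_1 from where it was at the start of the episode above 0.0022 m and height (world z) of cover_1 below 0.0315 m and angle between cover_1's own z axis and vertical below 0.035 rad and contact force between the fingers and cover_1 above 1.5 N) or (distance of cover_2 from where it was at the start of the episode above 0.0022 m and height (world z) of cover_2 below 0.0315 m and angle between cover_2's own z axis and vertical below 0.035 rad and contact force between the fingers and cover_2 above 1.5 N) or (distance of cover_3 from where it was at the start of the episode above 0.0022 m and height (world z) of cover_3 below 0.0315 m and angle between cover_3's own z axis and vertical below 0.035 rad and contact force between the fingers and cover_3 above 1.5 N) or (distance of cover_4 from where it was at the start of the episode above 0.0022 m and height (world z) of cover_4 below 0.0315 m and angle between cover_4's own z axis and vertical below 0.035 rad and contact force between the fingers and cover_4 above 1.5 N))); the arm keeps its last pose, push and grip.
It fails at once if A cover is lifted: its underside rises above 46 mm (height (world z) of any of cover_1, cover_2, cover_3, cover_4 above 0.046 m).
It fails at once if A cover slides out of its well (more than 12 mm from its start) (distance of any of cover_1, cover_2, cover_3, cover_4 from where it was at the start of the episode above 0.012 m).
It fails at once if A bystander (cup, cube, rings, pick) is moved by more than 15 mm (distance of any of cup, cube, ring_a, ring_b, pick from where it was at the start of the episode above 0.015 m).
It also fails if it takes over 48 s, if anything falls off the work surface, if the arm or the gripper's body presses on something with over 40 N, if the wrist force passes 120 N, or if a joint passes its speed limit or range.

## Working session

There is one attempt and no reset: what is moved stays moved. The work goes in short steps, Python scripts to look and compute and a shell command to move; the robot and the scene stay as the last step left them, time stands still between calls to the robot, and variables do not carry over. Pictures are saved under pics/ and viewed, about 8 in all and at most 12, crops included, and the job is handed in when it is done.

```bash
ls; mkdir -p pics; python3 - <<'E'
from workcell import env
import cv2,numpy as np
print(env.state())
for n in("top","scene"):
    p,d=env.grab_frame(n); cv2.imwrite(f"pics/{n}0.png",p); np.save(f"pics/{n}0.npy",d)
    c=env.camera_params(n); print(n,{k:np.round(v,3).tolist() for k,v in c.items()})
E
```

```text
pics
{'time_s': 0.0, 'qpos': array([-7.16179308e+01,  1.83503684e+01,  8.97062400e+01, -1.40955630e-03,
        7.20420858e+01, -1.14694442e+00]), 'qvel': array([-0.04417175,  0.005905  ,  0.07954229,  0.04163612,  0.04812458,
       -0.05941632]), 'effort': array([ 1.65425276e-04, -4.12464094e+01, -2.31966734e+01,  7.22916378e-02,
        4.55727917e-02, -1.46827874e-04]), 'ee_pos': array([ 192.04037823, -541.45617309,  213.13414943]), 'ee_rot': array([-1.79999364e+02,  9.87012524e-02, -7.04705500e+01]), 'force': array([0.17708403, 0.03344204, 0.1327625 ]), 'torque': array([0.04531656, 0.03767387, 0.02252669]), 'gripper_width': 91.24698742160136}
top {'camera_matrix': [[545.376, 0.0, 275.268], [0.0, 545.376, 209.33], [0.0, 0.0, 1.0]], 'D': [-0.056, 0.0, 0.0, 0.0, 0.0], 'cam_to_world': [[-0.006, 0.995, -0.099, 476.051], [-1.0, -0.006, 0.002, 69.652], [0.001, 0.099, 0.995, 1113.498], [0.0, 0.0, 0.0, 1.0]]}
scene {'camera_matrix': [[509.498, 0.0, 272.926], [0.0, 509.498, 208.656], [0.0, 0.0, 1.0]], 'D': [-0.165, 0.0, 0.0, 0.0, 0.0], 'cam_to_world': [[-0.678, -0.622, 0.392, 951.567], [0.735, -0.578, 0.355, 377.859], [0.006, 0.529, 0.849, 793.476], [0.0, 0.0, 0.0, 1.0]]}
```

View pics/top0.png

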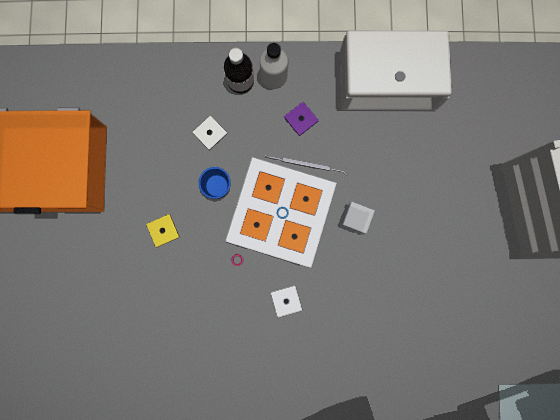

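View pics/scene0.png

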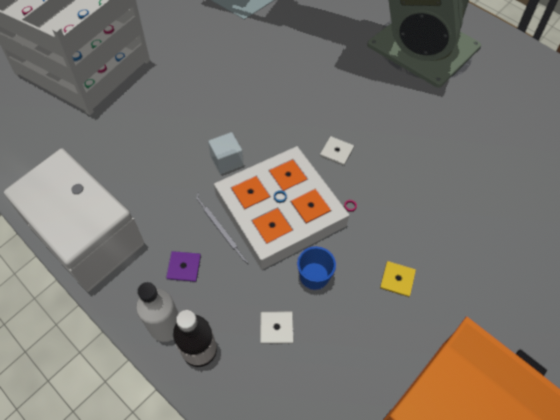

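The top view shows the tray at (282,212). The orange squares with dots, which are the candidates, sit at (268,187), (306,199), (257,225) and (294,237). The look-alikes to leave alone are white (209,132) and (286,301), purple (301,118), yellow (162,230) and the orange bin (50,160). The scene view agrees.

```bash
cat > h.py <<'E'
import cv2,numpy as np
from workcell import env
from scipy.spatial.transform import Rotation as R
def ray(n,uv,T=None):
    c=env.camera_params(n); 
    M=np.array(c["cam_to_world"]) if T is None else T
    p=cv2.undistortPoints(np.array(uv,float).reshape(-1,1,2),np.array(c["camera_matrix"]),np.array(c["D"])).reshape(-1,2)
    d=np.c_[p[:,0],-p[:,1],-np.ones(len(p))]@M[:3,:3].T
    return M[:3,3],d
def plane(n,uv,z,T=None):
    o,d=ray(n,uv,T); return o+d*((z-o[2])/d[:,2])[:,None]
def wristT(s):
    T=np.eye(4);T[:3,:3]=R.from_euler('xyz',s['ee_rot'],degrees=True).as_matrix();T[:3,3]=s['ee_pos']
    return T@np.array(env.camera_params("wrist")["hand_eye"])
def covers(p,amin=300,amax=3000):
    h=cv2.cvtColor(p,cv2.COLOR_BGR2HSV)
    m=cv2.inRange(h,(3,150,120),(20,255,255))
    out=[]
    for c in cv2.findContours(m,cv2.RETR_EXTERNAL,cv2.CHAIN_APPROX_NONE)[0]:
        if amin<cv2.contourArea(c)<amax: out.append(cv2.minAreaRect(c))
    return out
E
python3 - <<'E'
from h import *
P={}
for n in("top","scene"):
    r=[x for x in covers(cv2.imread(f"pics/{n}0.png"))]
    r=[x for x in r if max(x[1])<60]
    w=plane(n,[x[0] for x in r],41); P[n]=w
    print(n,[(np.round(x[0],1),np.round(x[1],1)) for x in r]);print(w.round(1), w.mean(0).round(1))
    for x in r: 
        b=plane(n,cv2.boxPoints(x),41); e=b[1]-b[0]; f=b[2]-b[1]; print(np.degrees(np.arctan2(e[1],e[0]))%90,np.linalg.norm(e),np.linalg.norm(f))
w=P["top"]
print(wristT(env.state()).round(2))
E
```

```text
top [(array([294., 236.]), array([26. , 25.8])), (array([256.2, 224.3]), array([25.8, 25.8])), (array([305.5, 198.5]), array([25.7, 25.6])), (array([267.9, 187.2]), array([25.6, 25.5]))]
[[529.8  31.3  41. ]
 [553.4 105.5  41. ]
 [603.9   7.9  41. ]
 [627.1  82.1  41. ]] [578.5  56.7  41. ]
72.5144373694684 50.85518529739764 51.276315618264945
72.64011408401956 51.01495820976554 50.96852704071016
72.5029001662048 51.11621505101364 51.055092685098316
72.6604902911181 51.11632300429102 50.9692315000992
scene [(array([271.9, 224.8]), array([26.2, 29.8])), (array([310.5, 205.5]), array([25.5, 30. ])), (array([250.2, 191.9]), array([24.1, 29.1])), (array([287.7, 174.4]), array([23.7, 28.6]))]
[[629.4  84.   41. ]
 [554.8 107.   41. ]
 [606.    9.9  41. ]
 [532.1  33.2  41. ]] [580.6  58.5  41. ]
74.96428891876121 53.598776505686615 50.77257865573157
73.30394212674992 56.44593171404246 51.07540448049635
74.66043690004321 54.248088820201886 50.90943705459051
74.73329752421051 56.057409135739114 51.48124332435712
[[ 3.3000e-01  9.2000e-01  2.2000e-01  2.5378e+02]
 [-9.4000e-01  3.2000e-01  8.0000e-02 -5.1935e+02]
 [-0.0000e+00 -2.4000e-01  9.7000e-01  3.8451e+02]
 [ 0.0000e+00  0.0000e+00  0.0000e+00  1.0000e+00]]
```

```bash
python3 -m pendant '[{"xyz":[-0.0335,-0.0435,0.001],"roll":-6,"jaw":0.3},{"xyz":[-0.067,-0.087,0.002],"roll":-12,"jaw":0.6},{"xyz":[-0.1005,-0.1305,0.003],"roll":-18,"jaw":1},{"xyz":[-0.134,-0.174,0.004],"roll":-24,"jaw":1},{"xyz":[-0.1675,-0.2175,0.005],"roll":-30,"jaw":1},{"xyz":[-0.201,-0.261,0.006],"roll":-36,"jaw":1},{"xyz":[-0.2345,-0.3045,0.007],"roll":-42,"jaw":1},{"xyz":[-0.268,-0.348,0.008],"roll":-48,"jaw":1}]' 20; python3 - <<'E'
from h import *
s=env.state();print(s['ee_pos'],s['ee_rot'],s['gripper_width'])
M=R.from_euler('xyz',s['ee_rot'],degrees=True).as_matrix()
print(M.T@(np.array([579.5,57.5,200])-s['ee_pos']), s['qvel'].round(1))
E
```

```text
time_s: 1.1
ee_pos: [431.2, -171.4, 205.8]
ee_rot: [180.0, 0.0, -22.3]
force: [0.8, -0.5, -1.1]
gripper_width: 14.1
[ 431.17083653 -171.38316862  205.75378939] [ 1.79989980e+02  2.82657610e-03 -2.22768387e+01] 14.10474868654167
[  50.49309149 -268.02995911    5.70442264] [54.3  6.3 -6.5 -0.1 -0.1  6.3]
```

```bash
python3 -m pendant '[{"xyz":[0.010,-0.054,0.001],"roll":-1,"jaw":1},{"xyz":[0.020,-0.108,0.002],"roll":-2,"jaw":1},{"xyz":[0.030,-0.162,0.003],"roll":-3,"jaw":1},{"xyz":[0.040,-0.216,0.004],"roll":-4,"jaw":1},{"xyz":[0.0465,-0.252,0.005],"roll":-5,"jaw":1},{"xyz":[0.0496,-0.2699,0.006],"roll":-5,"jaw":1},{"xyz":[0.0496,-0.2699,0.006],"roll":-5,"jaw":1},{"xyz":[0.0496,-0.2699,0.006],"roll":-5,"jaw":1}]'; python3 - <<'E'
from h import *
s=env.state();T=wristT(s);p,d=env.grab_frame("wrist");cv2.imwrite("pics/w1.png",p)
print(s['ee_pos'],s['ee_rot'],s['force'])
r=[x for x in covers(p,1500,40000)]
for x in r:
    w=plane("wrist",[x[0]],41,T)[0]; b=plane("wrist",cv2.boxPoints(x),41,T); e=b[1]-b[0]
    print(np.round(x[0]),w.round(1),np.degrees(np.arctan2(e[1],e[0]))%90,np.linalg.norm(e),np.linalg.norm(b[2]-b[1]))
E
```

```text
time_s: 2.1
ee_pos: [578.9, 56.2, 199.9]
ee_rot: [179.9, 0.0, -17.5]
force: [-0.1, -0.5, -0.1]
gripper_width: 0.2
[578.85209991  56.20157459 199.90603304] [ 1.79943623e+02  3.16848271e-02 -1.75354353e+01] [-0.14710367 -0.50305612 -0.08509694]
[244. 158.] [553.  107.1  41. ] 72.30333229504966 48.73305471736788 49.088196483325376
```

View pics/w1.png

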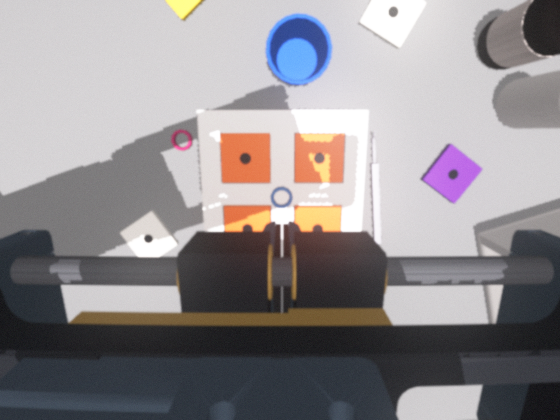

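Wrist view: the tray is aligned with the tool, with dots at (245,158), (319,158), (247,229) and (318,229), and the ring at (282,197). In tool axes the covers are at (±39, ±39) mm from here. I'll start with B at (-39,-39).

```bash
python3 -m pendant '[{"xyz":[-0.020,-0.020,0.040],"roll":0,"jaw":1},{"xyz":[-0.039,-0.039,0.080],"roll":0,"jaw":1},{"xyz":[-0.039,-0.039,0.120],"roll":0,"jaw":1},{"xyz":[-0.039,-0.039,0.145],"roll":0,"jaw":1},{"xyz":[-0.039,-0.039,0.154],"roll":0,"jaw":1},{"xyz":[-0.039,-0.039,0.154],"roll":0,"jaw":1},{"xyz":[-0.039,-0.039,0.154],"roll":0,"jaw":1},{"xyz":[-0.039,-0.039,0.154],"roll":0,"jaw":1}]'
python3 -m pendant '[{"xyz":[0,0,0.0005],"roll":0,"jaw":1},{"xyz":[0,0,0.001],"roll":0,"jaw":1},{"xyz":[0,0,0.0015],"roll":0,"jaw":1},{"xyz":[0,0,0.002],"roll":0,"jaw":1},{"xyz":[0,0,0.0025],"roll":0,"jaw":1},{"xyz":[0,0,0.003],"roll":0,"jaw":1},{"xyz":[0,0,0.003],"roll":0,"jaw":1},{"xyz":[0,0,0.003],"roll":0,"jaw":1}]'
```

```text
time_s: 3.15
ee_pos: [554.9, 106.2, 47.0]
ee_rot: [-179.9, -0.1, -17.5]
force: [0.6, 0.2, 0.3]
gripper_width: 0.5
time_s: 4.15
ee_pos: [554.1, 106.3, 42.9]
ee_rot: [180.0, -0.0, -17.5]
force: [-0.3, 0.4, -0.1]
gripper_width: 0.2
```

```bash
for i in 1; do python3 -m pendant '[{"xyz":[0,0,0.0005],"roll":0,"jaw":1},{"xyz":[0,0,0.001],"roll":0,"jaw":1},{"xyz":[0,0,0.0015],"roll":0,"jaw":1},{"xyz":[0,0,0.0015],"roll":0,"jaw":1},{"xyz":[0,0,0.0015],"roll":0,"jaw":1},{"xyz":[0,0,0.0015],"roll":0,"jaw":1},{"xyz":[0,0,0.0015],"roll":0,"jaw":1},{"xyz":[0,0,0.0015],"roll":0,"jaw":1}]'; done
```

```text
time_s: 5.15
ee_pos: [554.2, 106.3, 41.4]
ee_rot: [180.0, -0.0, -17.5]
force: [0.1, 0.2, 2.3]
gripper_width: 0.3
```

```bash
python3 -m pendant '[{"xyz":[0,0,0.0005],"roll":0,"jaw":1},{"xyz":[0,0,0.001],"roll":0,"jaw":1},{"xyz":[0,0,0.0015],"roll":0,"jaw":1},{"xyz":[0,0,0.0015],"roll":0,"jaw":1},{"xyz":[0,0,0.0015],"roll":0,"jaw":1},{"xyz":[0,0,0.0015],"roll":0,"jaw":1},{"xyz":[0,0,0.0015],"roll":0,"jaw":1},{"xyz":[0,0,0.0015],"roll":0,"jaw":1}]'
```

```text
time_s: 6.15
ee_pos: [554.2, 106.3, 40.0]
ee_rot: [-180.0, -0.0, -17.5]
force: [0.4, -0.4, 3.3]
gripper_width: 0.5
```

B gives about 0.8 N/mm, which matches the springy pip. I'll press on to the floor and look for the stiff stop.

```bash
python3 -m pendant '[{"xyz":[0,0,0.0005],"roll":0,"jaw":1},{"xyz":[0,0,0.001],"roll":0,"jaw":1},{"xyz":[0,0,0.0015],"roll":0,"jaw":1},{"xyz":[0,0,0.002],"roll":0,"jaw":1},{"xyz":[0,0,0.002],"roll":0,"jaw":1},{"xyz":[0,0,0.002],"roll":0,"jaw":1},{"xyz":[0,0,0.002],"roll":0,"jaw":1},{"xyz":[0,0,0.002],"roll":0,"jaw":1}]'
python3 -m pendant '[{"xyz":[0,0,0.0005],"roll":0,"jaw":1},{"xyz":[0,0,0.001],"roll":0,"jaw":1},{"xyz":[0,0,0.001],"roll":0,"jaw":1},{"xyz":[0,0,0.001],"roll":0,"jaw":1},{"xyz":[0,0,0.001],"roll":0,"jaw":1},{"xyz":[0,0,0.001],"roll":0,"jaw":1},{"xyz":[0,0,0.001],"roll":0,"jaw":1},{"xyz":[0,0,0.001],"roll":0,"jaw":1}]'
```

```text
time_s: 7.15
ee_pos: [554.2, 106.3, 38.3]
ee_rot: [-180.0, -0.0, -17.5]
force: [-0.2, -0.8, 6.8]
gripper_width: 0.1
time_s: 8.15
ee_pos: [554.2, 106.3, 38.3]
ee_rot: [-180.0, -0.0, -17.5]
force: [-2.4, -0.1, 11.8]
gripper_width: 0.5
```

```bash
python3 - <<'E'
from h import *
p,d=env.grab_frame("scene");cv2.imwrite("pics/s2.png",cv2.resize(p[120:280,170:400],None,fx=3,fy=3,interpolation=cv2.INTER_CUBIC))
for i in range(3): 
    s=env.state();print(s['ee_pos'].round(1),s['force'].round(1),s['torque'].round(2)); env.grab_frame("top")
E
```

```text
[554.2 106.3  38.3] [-3.4 -0.1 13.8] [-0.1   0.52 -0.06]
[554.2 106.3  38.3] [-4.1 -0.1 12.1] [-0.12  0.53  0.01]
[554.2 106.3  38.3] [-2.5  0.3 13.1] [-0.18  0.54  0.01]
```

View pics/s2.png

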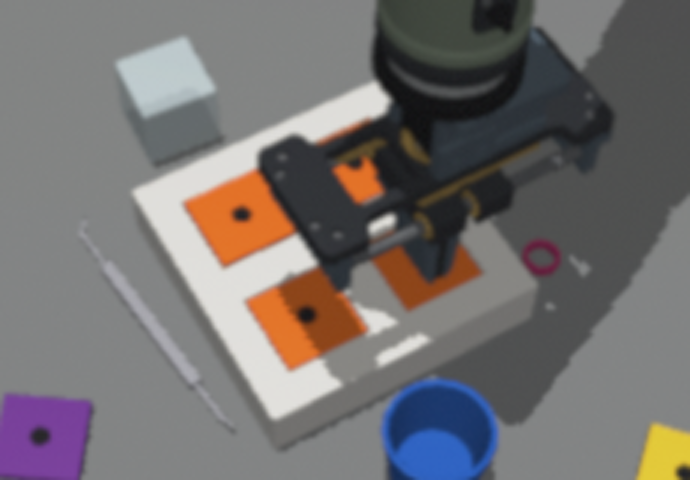

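The crop shows the fingers at about (435,265), centred on cover B, which is flush with the tray. The cup, cube, pick and pink ring look undisturbed. The force holds at 12–14 N, so I'm handing in.

```bash
python3 -c "
from workcell import env
print(env.job_done())"
```

```text
the job is handed in; nothing more can be done
None
```

I found the loose cover, pressed it down flat and handed the job in at about 8.4 s of the 48 s, with the shut fingers still holding it. It was the first cover I tried, the one at (554, 106) mm, and I didn't press the other three.

- **How I identified it:** Contact came at about 41–42 mm with 2.3 N. It gave 1.4 mm for 1 N more, then stopped hard at a TCP height of 38.3 mm, which matches the springy pip and a fully seated cover.
- **Force at hand-in:** The wrist force held at 12–14 N vertically, with 2.5–4 N of sideways load. The TCP stayed still at 38.3 mm.
- **Last picture:** The cover looked flush with the tray, and the cup, cube, pick and pink ring looked undisturbed. The gripper largely hid the blue ring, so I couldn't check it there.
- **Not measured:** I judged that the cover is level from the centred press and the hard stop, not from a tilt measurement. None of the checks failed or disagreed.

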